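# Wind and start the plaster-setting timer

## Robot

A 6-joint arm with a two-finger parallel gripper is mounted at the origin on the work surface. World frame = base frame: x ahead of the robot, y to its left, z up, the work surface at z = 0. Lengths are in m, angles in degrees, forces in N, time in s.
With the tool pointing down it reaches from about 0.4 to 0.825 m from the base axis. Payload 7 kg.
Tool frame: the origin (TCP) lies midway between the tips of the shut fingers; the grasp point (between the pads) lies ctrl.tcp_to_grasp behind it (ctrl.tcp_to_grasp is the distance from the TCP to the grasp point, in m); z points along the fingers, y is the line along which they close (so a half turn about z gives the same grasp; the last joint's range is limited). The gripper opens to 88 mm and grips with 3 to 60 N. Pads are 19 mm wide; open, the fingers measure 130 mm over their backs; the gripper's body (78 mm by 193 mm) begins 47 mm behind the grasp point.
Start: joints at [-54.884, 20.546, 0.682, 0, -70.136, -16.507], TCP at [0.215, -0.64, 0.191] pointing down, gripper open.
Joint ranges: [-176.03, 176.03], [-82.01, 121.73], [-58.28, 71.71], [-173.87, 95.51], [-174.79, -0.11], [-173.66, 173.66]. Speed limits (degrees/s): [136.94, 136.94, 172.46, 180, 180, 180].

## Interface

Orientations are given as [roll, pitch, yaw] about the fixed x, y, z axes, in that order (R = Rz(yaw) Ry(pitch) Rx(roll)).
In Python, from plant import ctrl, imaging, close_job gives the robot as it stands.
- The arm moves only by the shell command python3 -m crank 'ROWS'. ROWS is JSON, a list of rows, each a list of 3 entries, a list of its own where there are three numbers: the shift along the world's x, y, z in m, then the turn, a rotation vector about the world's x, y, z in degrees, then the opening, from -1 (shut) to 1 (fully open), so that 0 is half open. A call has 1 to 12 rows; each row shifts and turns the commanded pose from where the row before left it; what a row does not reach is not made up. A row lasts 1/10 s, in which the tool goes at most 50 mm and 8.59 degrees, less where a joint would pass 70% of its speed; a pose out of reach is approached as far as the arm can. A call is refused whole if a number of a shift passes 0.05 or a number of a turn 8.59, either way. A call with a gripper value outside its range is refused whole. The fingers move at their own pace and stop on an object; the grip force is fixed at half the most. Time passes only in rows, so rows that do not move let the fingers close. It gives the time, the measured TCP pose, the force, the opening and the grip force at its end, in the units of the state.
- ctrl.get_obs(): the state, without advancing time (a new reading comes with each control period).
- imaging.snapshot(name): name is "side" or "top" or "wrist"; returns (picture, depth): 384x512x3 uint8, blue, green, red; 384x512 float32, m along the optical axis (not along the pixel's ray), 0 where there is no reading.
- imaging.camera_model(name): a dict with "mtx" (3x3 intrinsics, pixels), "R" (3x3) and "t" (3): a world point X has camera coordinates R X + t. Camera axes: x right, y down, z forward; pixel columns grow to the right and rows downward; lengths in m; the calibration is good to about 2 mm. The wrist camera is an equidistant fisheye: a pixel r from the principal point sees the ray r / f radians off the axis. A picture is of the moment at which its call begins: read the wrist's pose just before it. camera_model takes no time and is no camera call; for the wrist camera it gives the pose at the moment of the call.
- close_job(): hands the job in; it is judged then, once.
The state is a dict: "clock": time; "joint_pos": joint angles; "qvel": joint speeds; "tau": joint torques, N m; "tool_pos": TCP position; "orientation": TCP orientation; "force": force on the tool from outside, world axes, zero at the start; "moment": the same for the moment, N m; "opening": finger opening in m; "gripper_force": force on a finger pad.
Only numpy, scipy, OpenCV 4.12 (cv2) and the standard library are available. Lean on these libraries where they do the work, as an engineer would, in place of code of your own. Each camera call takes 0.05 s, during which the arm holds its last target. There are 200 camera calls.

## Task

The plaster behind the mosaic panel has just been poured: start the blue bench timer. Wind its brass key clockwise, letting go and regripping as you need, until the black pointer stands inside the green band (never let it reach the red), then, with the key wound, push the orange plunger all the way down, hold it there for about half a second and let it spring back up. Leave the tin, the stack of red tiles and the hammer where they are.

Things in the scene. Friction and masses are not known exactly. Their poses are not given: they have to be found in the camera images.
- timer: blue mechanical bench timer, fixed; origin under its middle on the bench, x to its raised back edge (away from its operator), y to the operator's left, z up. Steel foot x -75 to +95, y +-105 mm; blue case 150 x 190 x 50 mm sloping 30 deg, tipped towards -x, back edge highest (140 mm). Plunger column at (0, -165 mm), 54 mm across, 60 mm high
- dial (a point): centre of the timer's sloping face, 102 mm above the bench, on the key's axis; axes as the timer's. The face's outward normal is (-0.5, 0, 0.866) in timer axes. White dial of 69 mm radius with black ticks, then a green band, then a red band, read clockwise
- key (a joint): wind of the key, rad: 0 run down (starts at 0 to 0.8), grows clockwise seen facing the dial. Green band 3.6 to 4.3, red from 4.5, dead stop 5.3. The pointer's direction lies 2.3 - value rad counter-clockwise from up-slope. A spring pulls back, but a brake holds the key where it is let go; turning takes about 0.14 N m
- key_grip (a point): centre of the key's flat brass wing, on its axis 54 mm out from the face. z out of the face along the axis, x along the wing to its black-dotted end over the black pointer. Wing 78 mm along x, 12 mm thick (y), 40 mm high (z, 34 to 74 mm off the face); stem 15 mm, hub 32 mm in diameter. Pointer 7 mm off the face, reaching 57 mm from the axis
- plunger_top (a point): centre of the top of the plunger's round orange palm cap, 60 mm in diameter, 102 mm above the bench when up; z up. It moves straight down.
- plunger (a joint): how far the plunger is pushed down, m: 0 up, 0.020 fully down. The spring takes 4 N at the start and 9 N fully down; it comes back up by itself.
- tin: bystander: round tin with a red label, 76 mm in diameter, 95 mm high, standing to the left of the timer; origin under its middle
- tiles: bystander: stack of four red glazed tiles, about 108 x 108 mm, 48 mm high, right of the plunger column; origin under its middle
- hammer: bystander: hammer 240 mm long lying in front of the timer; origin under its middle, x along its handle towards the head

How it is judged (in metres and radians):
On the way, in this order (a step that is already met when the one before it is completed fails the run):
1. the key is wound until the pointer is in the green band (value of joint key between 3.57 and 4.33 rad), for 0.2 s.
2. with the key wound, the plunger is pushed fully down and held (all of step 1 and value of joint plunger above 0.0175 m), for 0.25 s.
At the end, for the whole second after the job is handed in: the pointer rests in the green band (key joint 3.57 to 4.33 rad), the plunger is back up (within 2 mm), and the tin, tiles and hammer are within 25 mm of where they began (all of step 1 and value of joint plunger below 0.002 m and distance of each of tin, tiles, hammer from where it was at the start of the episode below 0.025 m); the robot touches nothing.
It fails at once if the key is overwound into the red (4.5 rad) (value of joint key above 4.5 rad).
It fails at once if the tin, tiles or hammer are moved by more than 25 mm (distance of any of tin, tiles, hammer from where it was at the start of the episode above 0.025 m).
It fails at once if the tin is tipped over (angle between tin's own z axis and vertical above 0.5 rad).
It also fails if it takes over 64 s, if anything falls off the work surface, if the arm or the gripper's body presses on something with over 40 N, if the wrist force passes 120 N, or if a joint passes its speed limit or range.

## Working session

There is one attempt and no reset: what is moved stays moved. The work goes in short steps, Python scripts to look and compute and a shell command to move; the robot and the scene stay as the last step left them, time stands still between calls to the robot, and variables do not carry over. Pictures are saved under pics/ and viewed, at most 10 in all, crops included, and the job is handed in when it is done.

```bash
ls; mkdir -p pics; cat > h.py <<'E'
import numpy as np, cv2
from plant import ctrl, imaging
def snap(n,f=None):
    m=imaging.camera_model(n); p,d=imaging.snapshot(n)
    if f: cv2.imwrite('pics/'+f,p)
    return p,d,m
def world(m,u,v,d):  # pinhole
    K=np.array(m['mtx']);R=np.array(m['R']);t=np.array(m['t'])
    u,v,d=map(np.atleast_1d,(u,v,d))
    c=np.stack([(u-K[0,2])/K[0,0]*d,(v-K[1,2])/K[1,1]*d,d],-1)
    return (c-t)@R
def cloud(m,d):
    v,u=np.nonzero(d>0); return u,v,world(m,u,v,d[v,u])
E
python3 - <<'E'
from h import *
o=ctrl.get_obs(); print(o, ctrl.tcp_to_grasp)
a,d1,m1=snap('top'); b,d2,m2=snap('side')
np.savez('first.npz',a=a,d1=d1,b=b,d2=d2)
cv2.imwrite('pics/a.png',a);cv2.imwrite('pics/b.png',b)
for m in (m1,m2): print(m)
E
```

```text
pics
{'clock': 0.0, 'joint_pos': array([-5.48845994e+01,  2.05929585e+01,  6.34097412e-01, -2.23713486e-02,
       -7.01365021e+01, -1.65070081e+01]), 'qvel': array([ 0.00413877, -0.03551349,  0.08597058, -0.0665094 , -0.05068783,
       -0.01752062]), 'tau': array([ 1.17770705e-04, -5.82722032e+01,  2.93058336e+01,  6.99735403e+00,
        6.91729132e-03, -1.60240966e-04]), 'tool_pos': array([ 0.21519629, -0.63918897,  0.18990093]), 'orientation': array([ 1.79902591e+02, -6.93515780e-03, -1.61399221e+02]), 'force': array([0.42818202, 0.75011003, 1.14868709]), 'moment': array([-0.03095031, -0.00738194,  0.04878938]), 'gripper_force': 0.0, 'opening': 0.08758755972926292} 0.0188
{'mtx': array([[414.18120357,   0.        , 251.43627733],
       [  0.        , 414.18120357, 194.21360054],
       [  0.        ,   0.        ,   1.        ]]), 'R': array([[-0.02714329, -0.99960362, -0.00747248],
       [-0.98105525,  0.02807254, -0.19168339],
       [ 0.19181719,  0.002128  , -0.98142837]]), 't': array([0.03305535, 0.53888102, 0.81700428])}
{'mtx': array([[381.89305554,   0.        , 243.82428579],
       [  0.        , 381.89305554, 186.02791871],
       [  0.        ,   0.        ,   1.        ]]), 'R': array([[-0.91652668, -0.39994132,  0.00507851],
       [-0.31008596,  0.70247488, -0.64060576],
       [ 0.25263719, -0.58870704, -0.76785316]]), 't': array([0.49920049, 0.22697878, 0.82168255])}
```

View pics/a.png

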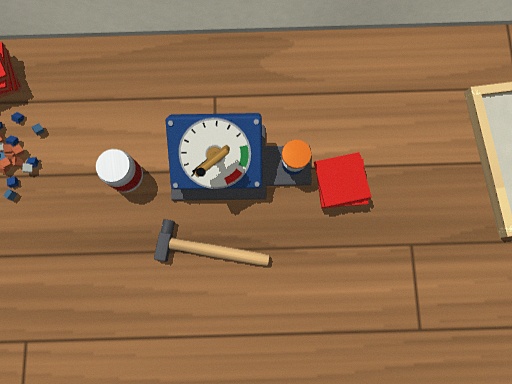

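View pics/b.png

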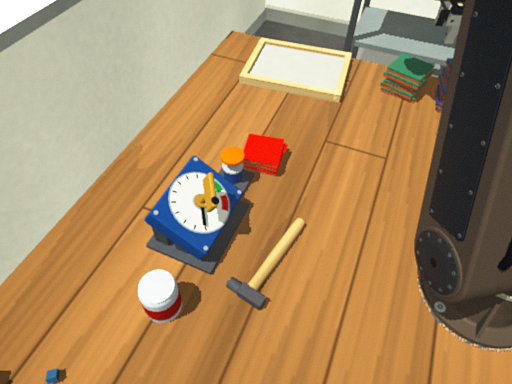

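The top view shows the dial at about (214,153), the key's dotted end at (200,171), the orange cap at (296,153), the tin at (115,165), the tiles at (343,180) and the hammer at (215,248). The side view agrees: the timer's back edge faces away from the robot (+x).

```bash
cat > meas.py <<'E'
from h import *
def measure(a,d1,m1):
    hsv=cv2.cvtColor(a,cv2.COLOR_BGR2HSV).astype(int); H,S,V=hsv[...,0],hsv[...,1],hsv[...,2]
    P=np.full(a.shape,np.nan); u,v,X=cloud(m1,d1); P[v,u]=X
    def big(mask):
        n,l,s,_=cv2.connectedComponentsWithStats(mask.astype(np.uint8)); i=1+np.argmax(s[1:,4]); return l==i
    org=big((H>5)&(H<16)&(S>200)&(V>200)&(P[...,2]>.09)); q=P[org]; q=q[~np.isnan(q[:,0])]
    q=q[abs(q[:,2]-np.median(q[:,2]))<.006]; cap=np.append((q[:,:2].min(0)+q[:,:2].max(0))/2,np.median(q[:,2]))
    print('cap',cap.round(4),q.mean(0).round(4),len(q))
    blue=big((H>100)&(H<125)&(S>150)&(V>60)&(P[...,2]>.05)); q=P[blue];q=q[q[:,2]>.06]
    # top face plane from blue + white, RANSAC-free: iterative fit
    q0=q.copy()
    for _ in range(6):
        c=q.mean(0); n=np.linalg.svd(q-c)[2][2]; n*=np.sign(n[2]); q=q0[abs((q0-c)@n)<.004]
    print('n',n.round(3),'yaw from normal',np.degrees(np.arctan2(-n[1],-n[0])))
    return P,hsv,cap,q,c,n
E
python3 - <<'E'
from meas import *
z=np.load('first.npz'); m1=imaging.camera_model('top')
P,hsv,cap,q,c,n=measure(z['a'],z['d1'],m1)
uvq=q-c
box=cv2.minAreaRect((q[:,:2]*1000).astype(np.float32)); print('rect',box)
yaw=np.radians(0)
for yd in (-3,0,3):
    y=np.radians(yd); print(yd,'origin by cap',cap[:2]-np.array([np.sin(y),-np.cos(y)])*.165)
# wing: points 25..85 mm off face near the centre
Pf=P.reshape(-1,3); ok=~np.isnan(Pf[:,0]); h=(Pf-c)@n
cen=np.array([*(np.array(box[0])/1000),.102])
w=ok&(h>.066)&(h<.085)&(np.linalg.norm(Pf-cen,axis=1)<.1); W=Pf[w]; print(len(W),W.mean(0).round(4))
e=np.linalg.svd(W-W.mean(0))[2][0]; s=(W-W.mean(0))@e; print('wing dir',e.round(3),s.min(),s.max(), h[w].max())
u=W.mean(0); print('axis foot at z.102:',(u-n*.074).round(4))
for nm,(x,y) in dict(tin=(115,160),tiles=(343,180),hhead=(165,241),hend=(267,260)).items(): print(nm,P[y,x].round(3))
# pointer/black dot
b=(hsv[...,2]<45); 
k=b.ravel()&ok&(np.linalg.norm(Pf-cen,axis=1)<.09)&(h>0.0)
print('dark',k.sum(),Pf[k].mean(0).round(4), h[k].mean())
E
```

```text
cap [ 0.612  -0.0743  0.1008] [ 0.6117 -0.0773  0.101 ] 531
n [-0.496  0.005  0.868] yaw from normal -0.5908060549806691
rect ((616.4517822265625, 89.56857299804688), (187.5419158935547, 129.37803649902344), 89.37850952148438)
-3 origin by cap [0.62062537 0.09045898]
0 origin by cap [0.61198994 0.09068511]
3 origin by cap [0.6033545  0.09045898]
286 [0.578  0.0907 0.1675]
wing dir [-0.535  0.792 -0.294] -0.03894253055533577 0.03835361186767556 0.07860536045204752
axis foot at z.102: [0.6147 0.0903 0.1032]
tin [0.609 0.291 0.1  ]
tiles [ 0.565 -0.176  0.05 ]
hhead [0.449 0.203 0.029]
hend [ 0.403 -0.011  0.028]
dark 95 [0.5894 0.1125 0.1434] 0.047233682405607574
```

```bash
cat > plan.py <<'E'
from h import *
from scipy.spatial.transform import Rotation as Ro
D=np.array([.6145,.0903,.1025]); yw=np.radians(-.6)
n=np.array([-.5*np.cos(yw),-.5*np.sin(yw),.866]); up=np.array([.866*np.cos(yw),.866*np.sin(yw),.5]); L=np.cross(n,up)
def tool(phi):  # tool x at phi deg ccw from up-slope, z=-n
    x=np.cos(np.radians(phi))*up+np.sin(np.radians(phi))*L
    return Ro.from_matrix(np.stack([x,np.cross(-n,x),-n],1))
def to(p,R,N=1):
    o=ctrl.get_obs(); Rc=Ro.from_euler('xyz',o['orientation'],degrees=True)
    rv=np.degrees((R*Rc.inv()).as_rotvec()); dp=p-o['tool_pos']
    print('dp',dp.round(4),'rv',rv.round(2),abs(np.linalg.norm(rv)).round(1),'per row',(dp/N).round(4),(rv/N).round(3)); print('j',o['joint_pos'].round(1),'F',o['force'].round(1),'open',o['opening'],o['clock'])
E
python3 - <<'E'
from plan import *
to(D+n*.15,tool(-52.4),18)
E
```

```text
dp [0.3243 0.7304 0.0424] rv [-28.52 -20.2  105.58] 111.2 per row [0.018  0.0406 0.0024] [-1.585 -1.122  5.866]
j [-54.9  20.6   0.6  -0.  -70.1 -16.5] F [-0.7 -0.7  0.5] open 0.08776814445257594 0.1
```

```bash
python3 -m crank '[[[0,0,0.05],[0,0,0],1],[[0,0,0.05],[0,0,0],1],[[0,0,0.03],[0,0,0],1]]'; python3 - <<'E'
from plan import *
to(D+n*.15,tool(-52.4),20)
E
```

```text
clock: 0.4
tool_pos: [0.2153, -0.6405, 0.3249]
orientation: [-179.8, -0.0, -161.4]
force: [0.3, -0.6, 0.9]
opening: 0.0876
gripper_force: 0.0
dp [ 0.3242  0.7316 -0.0925] rv [-28.41 -19.88 105.57] 111.1 per row [ 0.0162  0.0366 -0.0046] [-1.421 -0.994  5.278]
j [-54.9  17.8  13.7   0.1 -85.7 -16.5] F [ 0.3 -0.6  0.9] open 0.08763343221432192 0.4
```

```bash
python3 -m crank '[[[0.016,0.036,0],[-1.42,-1,5.28],1],[[0.016,0.036,0],[-1.42,-1,5.28],1],[[0.016,0.036,0],[-1.42,-1,5.28],1],[[0.016,0.036,0],[-1.42,-1,5.28],1],[[0.016,0.036,0],[-1.42,-1,5.28],1],[[0.016,0.036,0],[-1.42,-1,5.28],1],[[0.016,0.036,0],[-1.42,-1,5.28],1],[[0.016,0.036,0],[-1.42,-1,5.28],1],[[0.016,0.036,0],[-1.42,-1,5.28],1],[[0.016,0.036,0],[-1.42,-1,5.28],1]]' ; python3 -m crank '[[[0.016,0.036,0],[-1.42,-1,5.28],1],[[0.016,0.036,0],[-1.42,-1,5.28],1],[[0.016,0.036,0],[-1.42,-1,5.28],1],[[0.016,0.036,0],[-1.42,-1,5.28],1],[[0.016,0.036,0],[-1.42,-1,5.28],1],[[0.016,0.036,0],[-1.42,-1,5.28],1],[[0.016,0.036,0],[-1.42,-1,5.28],1],[[0.016,0.036,0],[-1.42,-1,5.28],1],[[0.016,0.036,0],[-1.42,-1,5.28],1],[[0.016,0.036,0],[-1.42,-1,5.28],1],[[0,0,0],[0,0,0],1]]'; python3 - <<'E'
from plan import *
to(D+n*.15,tool(-52.4),4)
snap('wrist','w1.png')
E
```

```text
clock: 1.4
tool_pos: [0.3754, -0.2783, 0.3208]
orientation: [-163.4, -2.9, -108.4]
force: [0.3, 0.2, 1.4]
opening: 0.0876
gripper_force: 0.0
clock: 2.5
tool_pos: [0.5361, 0.0832, 0.32]
orientation: [-155.6, -17.8, -56.5]
force: [-1.1, -0.2, -0.4]
opening: 0.088
gripper_force: 0.0
dp [ 0.0034  0.0079 -0.0876] rv [ 0.15 -0.15 -0.33] 0.4 per row [ 0.0008  0.002  -0.0219] [ 0.038 -0.038 -0.082]
j [ 44.2 -16.  -39.   28.  -48.4 -22.2] F [-1.1 -0.2 -0.4] open 0.08795393088842633 2.5
```

```bash
python3 -m crank '[[[0.0008,0.002,-0.022],[0,0,0],1],[[0.0008,0.002,-0.022],[0,0,0],1],[[0.0008,0.002,-0.022],[0,0,0],1],[[0.0008,0.002,-0.022],[0,0,0],1],[[0,0,0],[0,0,0],1]]'; python3 - <<'E'
from plan import *
to(D+n*.15,tool(-52.4),4)
print('about n:', (n*8.5).round(3))
snap('wrist','w2.png')
E
```

```text
clock: 3.05
tool_pos: [0.5369, 0.086, 0.2297]
orientation: [-155.8, -17.7, -56.9]
force: [0.3, -0.1, 0.2]
opening: 0.0878
gripper_force: 0.0
dp [0.0026 0.0051 0.0027] rv [ 0.19 -0.36  0.13] 0.4 per row [0.0007 0.0013 0.0007] [ 0.047 -0.09   0.033]
j [ 41.8 -12.2 -50.4  36.3 -34.7 -32. ] F [ 0.3 -0.1  0.2] open 0.08778528783183942 3.05
about n: [-4.25   0.045  7.361]
```

View pics/w2.png

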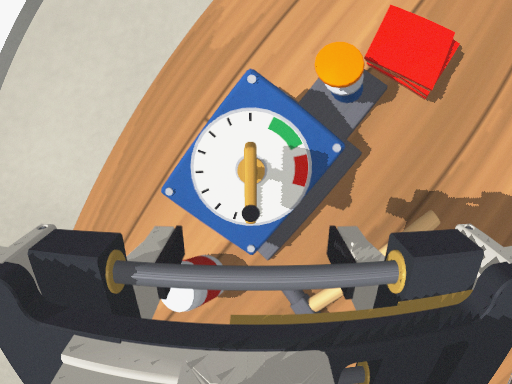

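The wrist view shows the wing vertical at column 250 (dotted end at (250,213)) between the fingers (about columns 170 and 345). The tool is therefore aligned with the wing and about 5 mm off. A half turn of the wrist first gives joint 6 enough range to wind in one grip.

```bash
python3 -m crank '[[[0.0025,0.005,0.0025],[-4.25,0.045,7.36],1],[[0,0,0],[-4.25,0.045,7.36],1],[[0,0,0],[-4.25,0.045,7.36],1],[[0,0,0],[-4.25,0.045,7.36],1],[[0,0,0],[-4.25,0.045,7.36],1],[[0,0,0],[-4.25,0.045,7.36],1],[[0,0,0],[-4.25,0.045,7.36],1],[[0,0,0],[-4.25,0.045,7.36],1],[[0,0,0],[-4.25,0.045,7.36],1],[[0,0,0],[-4.25,0.045,7.36],1],[[0,0,0],[0,0,0],1]]'; python3 - <<'E'
from plan import *
to(D+n*.15,tool(127.6),11)
E
```

```text
clock: 4.2
tool_pos: [0.5416, 0.0934, 0.2372]
orientation: [162.5, -24.9, 35.9]
force: [-0.6, -0.5, 0.2]
opening: 0.0875
gripper_force: 0.0
dp [-0.0021 -0.0023 -0.0048] rv [-47.49   0.66  82.2 ] 94.9 per row [-0.0002 -0.0002 -0.0004] [-4.318  0.06   7.472]
j [ 42.4 -12.  -49.6  36.6 -35.2  52.6] F [-0.6 -0.5  0.2] open 0.08753417388318498 4.2
```

```bash
python3 -m crank '[[[-0.002,-0.002,-0.005],[-4.25,0.045,7.36],1],[[0,0,0],[-4.25,0.045,7.36],1],[[0,0,0],[-4.25,0.045,7.36],1],[[0,0,0],[-4.25,0.045,7.36],1],[[0,0,0],[-4.25,0.045,7.36],1],[[0,0,0],[-4.25,0.045,7.36],1],[[0,0,0],[-4.25,0.045,7.36],1],[[0,0,0],[-4.25,0.045,7.36],1],[[0,0,0],[-4.25,0.045,7.36],1],[[0,0,0],[-4.25,0.045,7.36],1],[[0,0,0],[-4.25,0.045,7.36],1],[[0,0,0],[0,0,0],1]]'; python3 - <<'E'
from plan import *
to(D+n*.15,tool(127.6),1)
to(D+n*.038,tool(127.6),6)
E
```

```text
clock: 5.4
tool_pos: [0.5394, 0.0913, 0.2315]
orientation: [154.7, 17.1, 121.5]
force: [0.2, 0.2, -0.4]
opening: 0.0876
gripper_force: 0.0
dp [ 0.0001 -0.0002  0.0009] rv [-0.86  0.21  1.41] 1.7 per row [ 0.0001 -0.0002  0.0009] [-0.864  0.21   1.413]
j [ 42.  -12.1 -50.7  37.4 -34.  145.1] F [ 0.2  0.2 -0.4] open 0.08760751212018367 5.4
dp [ 0.0561 -0.0008 -0.0961] rv [-0.86  0.21  1.41] 1.7 per row [ 0.0093 -0.0001 -0.016 ] [-0.144  0.035  0.236]
j [ 42.  -12.1 -50.7  37.4 -34.  145.1] F [ 0.2  0.2 -0.4] open 0.08760751212018367 5.4
```

Descend along the axis.

```bash
python3 -m crank '[[[0.0094,0,-0.016],[-0.15,0.03,0.24],1],[[0.0094,0,-0.016],[-0.15,0.03,0.24],1],[[0.0094,0,-0.016],[-0.15,0.03,0.24],1],[[0.0094,0,-0.016],[-0.15,0.03,0.24],1],[[0.0094,0,-0.016],[-0.15,0.03,0.24],1],[[0.0094,0,-0.016],[-0.15,0.03,0.24],1],[[0,0,0],[0,0,0],1]]'; python3 - <<'E'
from plan import *
to(D+n*.038,tool(127.6),1)
snap('wrist','w3.png')
E
```

```text
clock: 6.1
tool_pos: [0.599, 0.0907, 0.138]
orientation: [155.9, 17.5, 122.9]
force: [0.2, -0.5, 0.5]
opening: 0.0876
gripper_force: 0.0
dp [-0.0035 -0.0002 -0.0026] rv [ 0.05 -0.56  0.32] 0.6 per row [-0.0035 -0.0002 -0.0026] [ 0.047 -0.56   0.324]
j [ 22.1   0.6 -58.1  71.3 -11.8 126.4] F [ 0.2 -0.5  0.5] open 0.08755274164057314 6.1
```

View pics/w3.png

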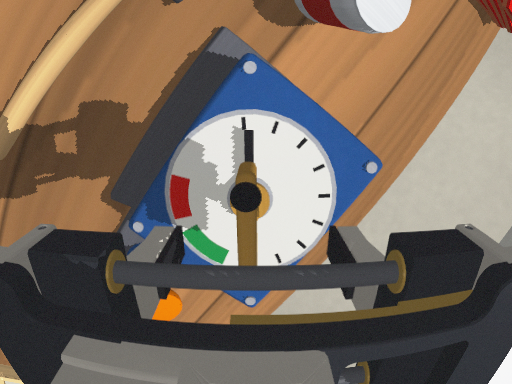

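The wrist view shows the wing running from the dot at (245,197) down to (247,265), centred between the fingers but a few mm up-slope of the axis. Joint 3 is close to its limit, so I'll back out 8 mm and re-centre.

```bash
python3 -m crank '[[[-0.004,0,0.0025],[0,-0.2,0.1],1],[[-0.0035,0,0.002],[0,-0.2,0.1],1],[[0,0,0],[0,0,0],1]]'; python3 - <<'E'
from plan import *
to(D+n*.046,tool(127.6),1)
E
```

```text
clock: 6.45
tool_pos: [0.5912, 0.0928, 0.1467]
orientation: [155.6, 17.7, 123.4]
force: [-0.4, -0.2, -0.2]
opening: 0.0879
gripper_force: 0.0
dp [ 0.0003 -0.0023 -0.0044] rv [ 0.07 -0.16 -0.25] 0.3 per row [ 0.0003 -0.0023 -0.0044] [ 0.068 -0.158 -0.247]
j [ 24.6  -0.9 -58.2  67.1 -13.3 129.1] F [-0.4 -0.2 -0.2] open 0.08788063643731046 6.45
```

```bash
python3 -m crank '[[[0,-0.001,0],[0,2.5,0],1],[[0,-0.001,0],[0,2.5,0],1],[[0,0,0],[0,0,0],1]]'; python3 - <<'E'
from plan import *
to(D+n*.040,tool(127.6),1)
E
```

```text
clock: 6.75
tool_pos: [0.5966, 0.0889, 0.1495]
orientation: [158.7, 15.9, 124.0]
force: [0.3, 1.4, -0.0]
opening: 0.0878
gripper_force: 0.0
dp [-0.0021  0.0016 -0.0123] rv [ 0.14 -3.65  0.03] 3.6 per row [-0.0021  0.0016 -0.0123] [ 0.141 -3.645  0.028]
j [ 32.4   0.7 -50.3  41.5 -21.6 148. ] F [ 0.3  1.4 -0. ] open 0.08778886036125041 6.75
```

```bash
python3 -m crank '[[[-0.001,0.001,-0.006],[0,0,0],1],[[-0.001,0.001,-0.006],[0,0,0],1],[[0,0,0],[0,0,0],1],[[0,0,0],[0,0,0],1]]'; python3 - <<'E'
from plan import *
to(D+n*.040,tool(127.6),1)
E
```

```text
clock: 7.15
tool_pos: [0.5941, 0.0891, 0.1369]
orientation: [158.8, 16.1, 124.2]
force: [0.7, 0.3, 0.2]
opening: 0.0875
gripper_force: 0.0
dp [0.0004 0.0015 0.0003] rv [ 0.43 -3.6  -0.11] 3.6 per row [0.0004 0.0015 0.0003] [ 0.434 -3.596 -0.114]
j [ 31.    1.3 -52.7  47.  -19.  143.6] F [0.7 0.3 0.2] open 0.08749076417441068 7.15
```

```bash
python3 -m crank '[[[0.0004,0.001,0],[0,0,0],-0.66],[[0,0,0],[0,0,0],-0.66],[[0,0,0],[0,0,0],-0.66],[[0,0,0],[0,0,0],-0.66],[[0,0,0],[0,0,0],-0.66],[[0,0,0],[0,0,0],-0.66],[[0,0,0],[3.56,0,-7.17],-0.66],[[0,0,0],[3.56,0,-7.17],-0.66],[[0,0,0],[3.56,0,-7.17],-0.66],[[0,0,0],[0,0,0],-0.66]]'; python3 - <<'E'
from plan import *
to(D+n*.040,tool(103.6),1)
o=ctrl.get_obs();print(o['moment'],o['gripper_force'])
E
```

```text
clock: 8.15
tool_pos: [0.5947, 0.0902, 0.1367]
orientation: [154.6, 6.2, 101.7]
force: [-0.3, -0.1, -0.0]
opening: 0.0165
gripper_force: 0.0
dp [-0.0002  0.0003  0.0004] rv [ 0.27 -3.87 -0.01] 3.9 per row [-0.0002  0.0003  0.0004] [ 0.266 -3.872 -0.006]
j [ 31.4   1.5 -52.1  45.4 -19.5 120.7] F [-0.3 -0.1 -0. ] open 0.016523825292471924 8.15
[-0.0915638   1.47409827 -0.03047104] 0.0
```

```bash
python3 -m crank '[[[0,0,0],[3.56,0,-7.17],-0.66],[[0,0,0],[3.56,0,-7.17],-0.66],[[0,0,0],[3.56,0,-7.17],-0.66],[[0,0,0],[3.56,0,-7.17],-0.66],[[0,0,0],[3.56,0,-7.17],-0.66],[[0,0,0],[3.56,0,-7.17],-0.66],[[0,0,0],[0,0,0],-0.66]]'; python3 - <<'E'
from plan import *
to(D+n*.040,tool(55.6),1)
o=ctrl.get_obs();print(o['moment'],o['gripper_force'])
snap('wrist','w4.png')
E
```

```text
clock: 8.85
tool_pos: [0.5947, 0.0901, 0.1367]
orientation: [158.2, -14.2, 58.1]
force: [-1.2, 0.6, -0.3]
opening: 0.0147
gripper_force: 0.0
dp [-0.0002  0.0004  0.0005] rv [ 0.02 -4.18 -0.35] 4.2 per row [-0.0002  0.0004  0.0005] [ 0.019 -4.183 -0.353]
j [ 31.7   1.6 -51.3  43.  -19.8  75.1] F [-1.2  0.6 -0.3] open 0.014694632433207112 8.85
[-0.08161841  1.58334138  0.00425008] 0.0
```

View pics/w4.png

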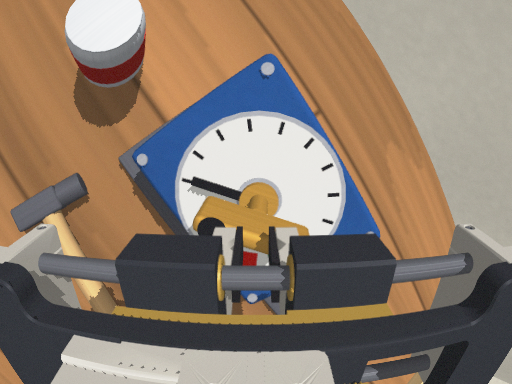

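The view shows the wing lying across the fingers, from (200,215) to (300,235), with the pointer at the left. The tool turned but the key did not follow. I'll check from the side.

```bash
python3 - <<'E'
from plan import *
p,d,m=snap('side'); 
c=p[110:270,120:290]; cv2.imwrite('pics/s1.png',cv2.resize(c,None,fx=3.5,fy=3.5,interpolation=cv2.INTER_CUBIC))
o=ctrl.get_obs(); R=Ro.from_euler('xyz',o['orientation'],degrees=True).as_matrix()
mw=imaging.camera_model('wrist'); print(mw)
Rw,tw,K=map(np.array,(mw['R'],mw['t'],mw['mtx']))
for nm,X in dict(tcp=o['tool_pos'],grasp=o['tool_pos']-R[:,2]*.0188,dial=D,wing=D+n*.054).items():
    q=Rw@X+tw; th=np.arctan2(np.hypot(q[0],q[1]),q[2]); a=np.arctan2(q[1],q[0]); print(nm,K[0,2]+K[0,0]*th*np.cos(a),K[1,2]+K[1,1]*th*np.sin(a))
    s=np.array(m['R'])@X+m['t']; s=m['mtx']@s; print('  side',s[:2]/s[2],(s[:2]/s[2]-[120,110])*3.5)
E
```

```text
{'mtx': array([[297.31863964,   0.        , 255.31808857],
       [  0.        , 297.31863964, 189.63426819],
       [  0.        ,   0.        ,   1.        ]]), 'R': array([[ 0.74258898, -0.56349063,  0.36199435],
       [-0.6159153 , -0.78686512,  0.03862158],
       [ 0.26307783, -0.25163782, -0.93137987]]), 't': array([-0.44032388,  0.45120632,  0.2011276 ])}
tcp 255.1860448586413 217.26761143063035
  side [205.76583562 194.65056917] [300.18042466 296.2769921 ]
grasp 255.20215146960777 228.6047840417076
  side [208.66484783 190.86158213] [310.32696739 283.01553745]
dial 258.01391506972095 196.47772818829594
  side [198.81428302 201.48433101] [275.84999057 320.19515853]
wing 253.69825239546853 226.01754283471624
  side [208.24708865 192.1290949 ] [308.86481026 287.45183216]
```

View pics/s1.png

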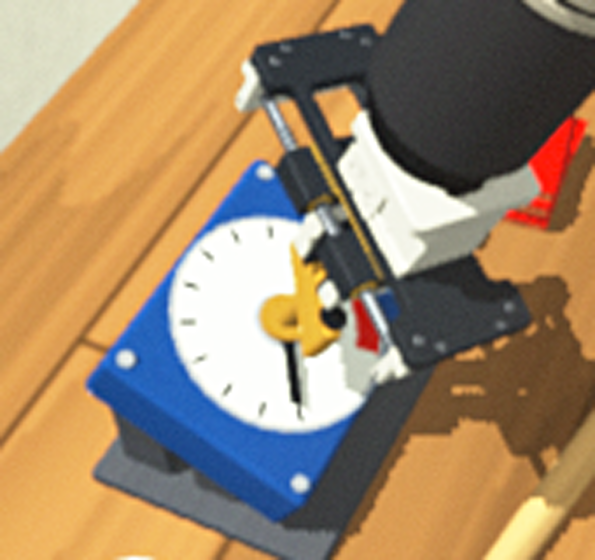

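```bash
python3 - <<'E'
from plan import *
p,d,m=snap('wrist'); K=m['mtx'];R=m['R'];t=m['t']; o=ctrl.get_obs()
Rt=Ro.from_euler('xyz',o['orientation'],degrees=True).as_matrix()
B=np.stack([up,L,n])
def pt(u,v):
    x=(u-K[0,2])/K[0,0];y=(v-K[1,2])/K[1,1];th=np.hypot(x,y);k=np.tan(th)/max(th,1e-9)*d[v,u]
    return R.T@(np.array([x*k,y*k,d[v,u]])-t)
for nm,(u,v) in dict(face1=(250,150),face2=(300,200),hub=(258,192),wing_l=(215,212),wing_m=(250,222),wing_r=(295,232),dot=(210,225),fl=(240,245),fl2=(244,240),fr=(275,240),fr2=(285,240),low=(252,250)).items():
    X=pt(u,v); print(nm,p[v,u],'up,L,n mm',(B@(X-D)*1000).round(1),'tool',(Rt.T@(X-o['tool_pos'])*1000).round(1))
c=p[160:310,160:360]; cv2.imwrite('pics/w5.png',cv2.resize(c,None,fx=4,fy=4,interpolation=cv2.INTER_CUBIC))
E
```

```text
face1 [229 234 234] up,L,n mm [16.3 35.8 -0.4] tool [40.8 -4.1 38.6]
face2 [229 233 234] up,L,n mm [ 27.4 -21.6  -0.9] tool [-0.7 37.2 38.2]
hub [ 69 150 198] up,L,n mm [4.1 5.5 7.9] tool [ 8.5  2.2 31.2]
wing_l [ 65 145 191] up,L,n mm [-13.6  23.1  59.2] tool [ 11.3 -25.4 -18.7]
wing_m [ 65 142 189] up,L,n mm [ 0.5  4.7 56.7] tool [  4.   -3.3 -17.2]
wing_r [182 191 194] up,L,n mm [26.8 -4.3 82.7] tool [ 10.1  21.9 -45. ]
dot [41 41 39] up,L,n mm [-16.3  20.9  71. ] tool [  7.5 -27.2 -30.2]
fl [48 44 47] up,L,n mm [ 2.3 10.9 96.6] tool [  8.6  -7.8 -57.1]
fl2 [ 65 144 192] up,L,n mm [-3.9  2.4 72.6] tool [ -1.1  -6.7 -32.8]
fr [49 46 50] up,L,n mm [16.8  0.5 89.2] tool [  8.2  10.5 -50.9]
fr2 [184 194 198] up,L,n mm [22.3 -0.5 93.1] tool [ 10.3  15.4 -55.1]
low [145 152 156] up,L,n mm [-33.7 -40.7  -1.8] tool [-50.5  -2.8  43.5]
```

View pics/w5.png

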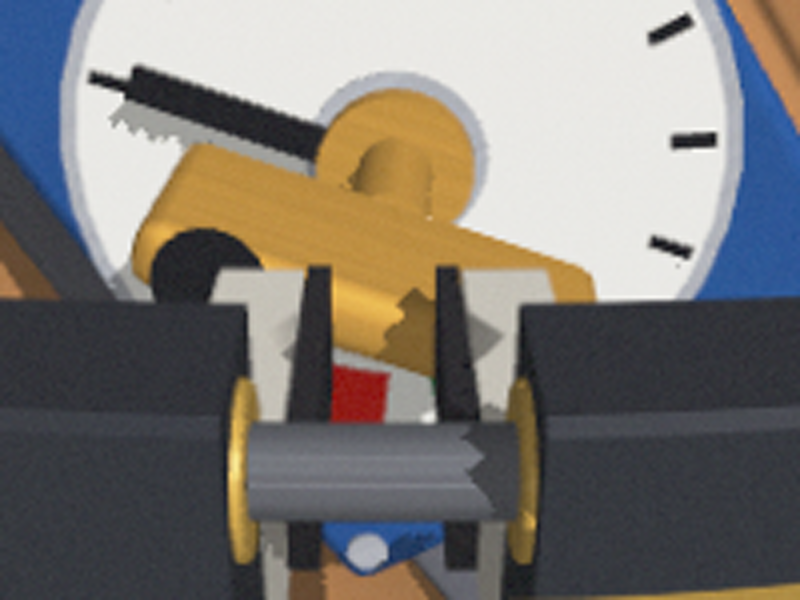

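```bash
python3 - <<'E'
from plan import *
p,d,m=snap('wrist'); K=m['mtx'];R=m['R'];t=m['t']; o=ctrl.get_obs()
Rt=Ro.from_euler('xyz',o['orientation'],degrees=True).as_matrix()
v,u=np.mgrid[215:320,190:330]
x=(u-K[0,2])/K[0,0];y=(v-K[1,2])/K[1,1];th=np.hypot(x,y);k=np.tan(th)/np.maximum(th,1e-9)*d[v,u]
X=(np.stack([x*k,y*k,d[v,u]],-1)-t)@R
T=((X-o['tool_pos'])@Rt)*1000
for r in (226,228,230,234,240,250,260,290,300): print(r,[tuple(T[r-215,c-190].round(0).astype(int)) for c in (220,225,232,238,272,282,290)])
print(ctrl.tcp_to_grasp,[a for a in dir(ctrl) if a[0]!='_'])
E
```

```text
226 [(np.int64(8), np.int64(-21), np.int64(-33)), (np.int64(7), np.int64(-18), np.int64(-30)), (np.int64(6), np.int64(-14), np.int64(-28)), (np.int64(6), np.int64(-10), np.int64(-28)), (np.int64(-1), np.int64(11), np.int64(-14)), (np.int64(-2), np.int64(18), np.int64(-10)), (np.int64(-5), np.int64(24), np.int64(-5))]
228 [(np.int64(10), np.int64(-20), np.int64(-40)), (np.int64(10), np.int64(-17), np.int64(-39)), (np.int64(10), np.int64(-13), np.int64(-40)), (np.int64(9), np.int64(-10), np.int64(-37)), (np.int64(8), np.int64(10), np.int64(-36)), (np.int64(10), np.int64(15), np.int64(-39)), (np.int64(10), np.int64(20), np.int64(-39))]
230 [(np.int64(10), np.int64(-20), np.int64(-42)), (np.int64(11), np.int64(-17), np.int64(-43)), (np.int64(10), np.int64(-13), np.int64(-42)), (np.int64(8), np.int64(-10), np.int64(-39)), (np.int64(8), np.int64(10), np.int64(-39)), (np.int64(10), np.int64(15), np.int64(-42)), (np.int64(10), np.int64(20), np.int64(-41))]
234 [(np.int64(10), np.int64(-19), np.int64(-48)), (np.int64(10), np.int64(-16), np.int64(-47)), (np.int64(10), np.int64(-13), np.int64(-
[... 1144 characters left out ...]
)]
290 [(np.int64(27), np.int64(-11), np.int64(-121)), (np.int64(11), np.int64(-12), np.int64(-99)), (np.int64(-3), np.int64(-11), np.int64(-81)), (np.int64(-3), np.int64(-8), np.int64(-80)), (np.int64(-4), np.int64(8), np.int64(-79)), (np.int64(3), np.int64(11), np.int64(-89)), (np.int64(27), np.int64(10), np.int64(-121))]
300 [(np.int64(22), np.int64(-11), np.int64(-119)), (np.int64(9), np.int64(-11), np.int64(-103)), (np.int64(-8), np.int64(-11), np.int64(-81)), (np.int64(-9), np.int64(-8), np.int64(-80)), (np.int64(-9), np.int64(8), np.int64(-80)), (np.int64(2), np.int64(11), np.int64(-94)), (np.int64(22), np.int64(11), np.int64(-119))]
0.0188 ['PlanningError', 'get_obs', 'tcp_to_grasp']
```

The crop shows the fingers (tips at row 270) drawn over the wing, so they never reached it. Depth confirms it: the real fingertips end about 38 mm short of the reported TCP. I'll use that measured offset from here, back out, turn back and go deeper.

```bash
cat >> plan.py <<'E'
OFF=.038
def tilted(phi,deg): return Ro.from_rotvec(np.radians(deg)*L)*tool(phi)   # deg less steep lean
def tip_target(h,R,ov=.008):  # real tip ov deeper than the axis point h off the face
    return D+n*(h+ov)+ (OFF+ov)*R.as_matrix()[:,2]
E
python3 -m crank '[[[-0.01,0,0.017],[0,0,0],1],[[0,0,0],[-3.56,0,7.17],1],[[0,0,0],[-3.56,0,7.17],1],[[0,0,0],[-3.56,0,7.17],1],[[0,0,0],[-3.56,0,7.17],1],[[0,0,0],[-3.56,0,7.17],1],[[0,0,0],[-3.56,0,7.17],1],[[0,0,0],[-3.56,0,7.17],1],[[0,0,0],[-3.56,0,7.17],1],[[0,0,0],[-3.56,0,7.17],1],[[0,0,0],[0,0,0],1]]'; python3 - <<'E'
from plan import *
R=tilted(127.6,6); print('z',R.as_matrix()[:,2])
to(tip_target(.075,R),R,2)
to(tip_target(.054,R),R,4)
E
```

```text
clock: 10.15
tool_pos: [0.5845, 0.09, 0.1536]
orientation: [158.9, 16.2, 124.5]
force: [-0.5, 0.2, -0.6]
opening: 0.087
gripper_force: 0.0
z [ 0.40673015 -0.00425942 -0.91353842]
dp [ 0.0072  0.0005 -0.0212] rv [ 0.58  2.36 -0.36] 2.5 per row [ 0.0036  0.0003 -0.0106] [ 0.291  1.178 -0.182]
j [ 33.8  -0.7 -51.   41.1 -22.9 147.8] F [-0.5  0.2 -0.6] open 0.08704029401026535 10.15
dp [ 0.0177  0.0004 -0.0394] rv [ 0.58  2.36 -0.36] 2.5 per row [ 0.0044  0.0001 -0.0098] [ 0.146  0.589 -0.091]
j [ 33.8  -0.7 -51.   41.1 -22.9 147.8] F [-0.5  0.2 -0.6] open 0.08704029401026535 10.15
```

```bash
python3 -m crank '[[[0.0036,0,-0.0106],[0.3,1.2,-0.2],1],[[0.0036,0,-0.0106],[0.3,1.2,-0.2],1],[[0.005,0,-0.009],[0,0,0],1],[[0.005,0,-0.009],[0,0,0],1],[[0,0,0],[0,0,0],1]]'; python3 - <<'E'
from plan import *
R=tilted(127.6,6)
to(tip_target(.054,R),R,1)
to(tip_target(.048,R),R,1)
E
```

```text
clock: 10.65
tool_pos: [0.6015, 0.0895, 0.113]
orientation: [160.6, 14.2, 124.1]
force: [0.4, -0.4, -0.6]
opening: 0.0873
gripper_force: 0.0
dp [0.0008 0.0009 0.0012] rv [-0.11 -0.15  0.42] 0.5 per row [0.0008 0.0009 0.0012] [-0.114 -0.155  0.424]
j [ 31.    4.8 -50.1  41.  -18.9 148.4] F [ 0.4 -0.4 -0.6] open 0.0873472465734076 10.65
dp [ 0.0038  0.0009 -0.004 ] rv [-0.11 -0.15  0.42] 0.5 per row [ 0.0038  0.0009 -0.004 ] [-0.114 -0.155  0.424]
j [ 31.    4.8 -50.1  41.  -18.9 148.4] F [ 0.4 -0.4 -0.6] open 0.0873472465734076 10.65
```

```bash
python3 -c "
from plan import *
R=tilted(127.6,4); print(R.as_matrix()[:,2]); to(tip_target(.050,R),R,2)"
```

```text
[ 0.43836129 -0.00459068 -0.89878713]
dp [ 0.0042  0.0009 -0.0016] rv [-0.14 -2.15  0.42] 2.2 per row [ 0.0021  0.0005 -0.0008] [-0.071 -1.077  0.211]
j [ 31.    4.8 -50.1  41.  -18.9 148.4] F [ 0.4 -0.4 -0.6] open 0.0873472465734076 10.65
```

```bash
python3 -m crank '[[[0.002,0.0005,-0.001],[0,-1,0.2],1],[[0.002,0.0005,-0.001],[0,-1,0.2],-0.66],[[0,0,0],[0,0,0],-0.66],[[0,0,0],[0,0,0],-0.66],[[0,0,0],[0,0,0],-0.66],[[0,0,0],[0,0,0],-0.66],[[0,0,0],[0,0,0],-0.66],[[0,0,0],[0,0,0],-0.66],[[0,0,0],[0,0,0],-0.66]]'; python3 - <<'E'
from plan import *
R=tilted(127.6,4)
to(tip_target(.050,R),R,1)
o=ctrl.get_obs();print(o['moment'],o['gripper_force'], R.as_matrix()[:,2]*8)
E
```

```text
clock: 11.55
tool_pos: [0.6058, 0.0912, 0.1125]
orientation: [158.8, 15.4, 124.2]
force: [0.1, 0.4, 0.6]
opening: 0.0291
gripper_force: 0.0
dp [-0.0002 -0.0009 -0.0011] rv [-0.16 -0.04 -0.13] 0.2 per row [-0.0002 -0.0009 -0.0011] [-0.164 -0.038 -0.125]
j [ 26.3   4.3 -54.6  56.5 -13.5 137.4] F [0.1 0.4 0.6] open 0.02909054870505314 11.55
[-0.11552868  1.49529422 -0.01886207] 0.0 [ 3.5068903  -0.03672541 -7.19029705]
```

```bash
python3 -m crank '[[[0,0,0],[0,0,0],-0.66],[[0,0,0],[0,0,0],-0.66],[[0,0,0],[0,0,0],-0.66],[[0,0,0],[3.51,-0.04,-7.19],-0.66],[[0,0,0],[3.51,-0.04,-7.19],-0.66],[[0,0,0],[3.51,-0.04,-7.19],-0.66],[[0,0,0],[3.51,-0.04,-7.19],-0.66],[[0,0,0],[3.51,-0.04,-7.19],-0.66],[[0,0,0],[3.51,-0.04,-7.19],-0.66],[[0,0,0],[0,0,0],-0.66]]'; python3 - <<'E'
from plan import *
R=tilted(0,0)*Ro.identity(); R=Ro.from_rotvec(np.radians(4)*L)*tool(79.6)
to(tip_target(.050,R),R,1)
o=ctrl.get_obs();print(o['moment'],o['gripper_force'])
p,d,m=snap('wrist'); cv2.imwrite('pics/w6.png',p[130:330,130:390])
E
```

```text
clock: 12.55
tool_pos: [0.6051, 0.0898, 0.1117]
orientation: [154.3, -4.7, 79.9]
force: [-2.8, -2.0, -1.8]
opening: 0.015
gripper_force: 2.0
dp [ 0.0006  0.0006 -0.0003] rv [-0.11  0.07  0.09] 0.2 per row [ 0.0006  0.0006 -0.0003] [-0.112  0.066  0.094]
j [ 25.6   4.2 -55.1  58.4 -13.1  87.9] F [-2.8 -2.  -1.8] open 0.015021496219562433 12.55
[-0.99401241  2.41996524 -0.38218713] 2.0345638363505714
```

View pics/w6.png

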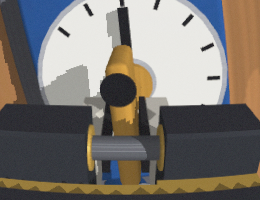

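The crop shows the wing held between the fingers, with the pointer straight above it at (124,20), so the key now turns with the tool. I'll carry on.

```bash
python3 -m crank '[[[0,0,0],[3.51,-0.04,-7.19],-0.66],[[0,0,0],[3.51,-0.04,-7.19],-0.66],[[0,0,0],[3.51,-0.04,-7.19],-0.66],[[0,0,0],[3.51,-0.04,-7.19],-0.66],[[0,0,0],[3.51,-0.04,-7.19],-0.66],[[0,0,0],[3.51,-0.04,-7.19],-0.66],[[0,0,0],[3.51,-0.04,-7.19],-0.66],[[0,0,0],[3.51,-0.04,-7.19],-0.66],[[0,0,0],[3.51,-0.04,-7.19],-0.66],[[0,0,0],[3.51,-0.04,-7.19],-0.66],[[0,0,0],[0,0,0],-0.66]]'; python3 - <<'E'
from plan import *
R=tilted(-.4,4); to(tip_target(.050,R),R,1)
o=ctrl.get_obs();print(o['moment'],o['gripper_force'])
E
```

```text
clock: 13.7
tool_pos: [0.6064, 0.0891, 0.1126]
orientation: [180.0, -26.2, -1.2]
force: [7.3, -7.9, -3.3]
opening: 0.0151
gripper_force: 4.7
dp [-0.0007  0.0013 -0.0012] rv [0.22 0.22 0.24] 0.4 per row [-0.0007  0.0013 -0.0012] [0.224 0.225 0.242]
j [ 25.3   4.2 -55.2  59.7 -13.3   6.9] F [ 7.3 -7.9 -3.3] open 0.015140826797613385 13.7
[-2.96587272 -0.11902037 -1.27467582] 4.653969286009669
```

```bash
python3 -m crank '[[[0,-0.0005,0],[3.51,-0.04,-7.19],-0.66],[[0,-0.0005,0],[3.51,-0.04,-7.19],-0.66],[[0,0,0],[3.51,-0.04,-7.19],-0.66],[[0,0,0],[3.51,-0.04,-7.19],-0.66],[[0,0,0],[3.51,-0.04,-7.19],-0.66],[[0,0,0],[3.51,-0.04,-7.19],-0.66],[[0,0,0],[3.51,-0.04,-7.19],-0.66],[[0,0,0],[3.51,-0.04,-7.19],-0.66],[[0,0,0],[0,0,0],-0.66]]'; cat > ptr.py <<'E'
from plan import *
def pointer():
    p,d,m=snap('wrist'); K,R,t=m['mtx'],m['R'],m['t']
    v,u=np.mgrid[0:384,0:512]
    x=(u-K[0,2])/K[0,0];y=(v-K[1,2])/K[1,1];th=np.minimum(np.hypot(x,y),1.4);k=np.tan(th)/np.maximum(th,1e-9)*d
    X=(np.stack([x*k,y*k,d],-1)-t)@R; Q=(X-D)@np.stack([up,L,n]).T*1000
    r=np.hypot(Q[...,0],Q[...,1]); k=(p.max(2)<70)&(r>20)&(r<58)&(abs(Q[...,2]-7)<3)&(d>0)
    a=Q[k].mean(0) if k.any() else np.full(3,np.nan); ph=np.arctan2(a[1],a[0]); print('ptr px',k.sum(),a.round(1),'phi',np.degrees(ph),'value',(2.3-ph)%(2*np.pi))
    return p
E
python3 - <<'E'
from ptr import *
R=tilted(-64.4,4); to(tip_target(.050,R),R,1)
o=ctrl.get_obs();print(o['moment'],o['gripper_force'])
p=pointer(); cv2.imwrite('pics/w7.png',p)
E
```

```text
clock: 14.6
tool_pos: [0.6053, 0.0877, 0.112]
orientation: [-156.4, -11.2, -67.6]
force: [-2.2, -6.8, -0.5]
opening: 0.015
gripper_force: 3.7
dp [ 0.0003  0.0027 -0.0006] rv [ 0.37 -0.04  0.31] 0.5 per row [ 0.0003  0.0027 -0.0006] [ 0.366 -0.041  0.312]
j [ 26.    4.3 -54.8  57.7 -13.9 -55.8] F [-2.2 -6.8 -0.5] open 0.014980756106022295 14.6
[-2.25284076  2.1825166  -1.04122788] 3.744633297465043
ptr px 345 [ 22.3 -39.6   6.7] phi -60.68382753585388 value 3.3591325932130474
```

```bash
python3 -m crank '[[[0,0.001,0],[3.51,-0.04,-7.19],-0.66],[[0,0,0],[3.51,-0.04,-7.19],-0.66],[[0,0,0],[3.51,-0.04,-7.19],-0.66],[[0,0,0],[3.51,-0.04,-7.19],-0.66],[[0,0,0],[0,0,0],-0.66],[[0,0,0],[0,0,0],-0.66],[[0,0,0],[0,0,0],-0.66]]'; python3 - <<'E'
from ptr import *
R=tilted(-96.4,4); to(tip_target(.050,R),R,1)
p=pointer(); cv2.imwrite('pics/w8.png',p)
E
```

```text
clock: 15.35
tool_pos: [0.6049, 0.0896, 0.1116]
orientation: [-154.3, 2.4, -96.3]
force: [-3.1, -5.2, -0.7]
opening: 0.0149
gripper_force: 3.6
dp [ 0.0008  0.0008 -0.0002] rv [ 0.42 -0.19 -0.04] 0.5 per row [ 0.0008  0.0008 -0.0002] [ 0.417 -0.194 -0.045]
j [ 26.5   4.4 -54.6  56.6 -14.2 -86.7] F [-3.1 -5.2 -0.7] open 0.01485195157638784 15.35
ptr px 314 [ -1.2 -46.6   6.7] phi -91.48650968137798 value 3.896740815097714
```

The key value reads 3.90, inside green. Next: release, withdraw and go to the plunger.

```bash
python3 -m crank '[[[0,0,0],[-1.3,0,2.7],1],[[0,0,0],[0,0,0],1],[[0,0,0],[0,0,0],1],[[0,0,0],[0,0,0],1],[[0,0,0],[0,0,0],1],[[-0.005,0,0.010],[0,0,0],1],[[-0.0088,0,0.018],[0,0,0],1],[[-0.0132,0,0.027],[0,0,0],1],[[-0.0132,0,0.027],[0,0,0],1],[[-0.0132,0,0.027],[0,0,0],1],[[-0.0132,0,0.027],[0,0,0],1],[[0,0,0],[0,0,0],1]]'; python3 - <<'E'
from ptr import *
p=pointer()
R=Ro.from_matrix(np.array([[0,-1,0],[-1,0,0],[0,0,-1.]]).T)
to(np.array([.612,-.0745,.14]),R,8)
E
```

```text
clock: 16.6
tool_pos: [0.5398, 0.0928, 0.2533]
orientation: [-153.8, 1.6, -93.6]
force: [-0.5, 0.0, -1.2]
opening: 0.0879
gripper_force: 0.0
ptr px 75 [ -0.7 -48.9   6.6] phi -90.84457049307444 value 3.885536862664237
dp [ 0.0724 -0.1669 -0.1111] rv [-0.64 26.14  3.95] 26.4 per row [ 0.009  -0.0209 -0.0139] [-0.081  3.268  0.493]
j [ 42.4 -10.9 -42.1  26.6 -42.2 -63.7] F [-0.8  0.9  0.6] open 0.08776110172749732 16.65
```

```bash
python3 -m crank '[[[0.009,-0.021,0],[0,3.27,0.5],-1],[[0.009,-0.021,0],[0,3.27,0.5],-1],[[0.009,-0.021,0],[0,3.27,0.5],-1],[[0.009,-0.021,0],[0,3.27,0.5],-1],[[0.009,-0.021,-0.02],[0,3.27,0.5],-1],[[0.009,-0.021,-0.03],[-0.3,3.27,0.5],-1],[[0.009,-0.021,-0.03],[-0.3,3.27,0.5],-1],[[0.009,-0.021,-0.03],[0,3.27,0.5],-1],[[0,0,0],[0,0,0],-1],[[0,0,0],[0,0,0],-1]]'; python3 - <<'E'
from ptr import *
R=Ro.from_matrix(np.array([[0,-1,0],[-1,0,0],[0,0,-1.]]).T)
to(np.array([.612,-.0745,.075]),R,4)
p,d,m=snap('wrist','w9.png')
E
```

```text
clock: 17.65
tool_pos: [0.6106, -0.078, 0.1355]
orientation: [179.5, -0.3, -90.1]
force: [-0.2, 1.0, 0.4]
opening: 0.0133
gripper_force: 0.0
dp [ 0.0014  0.0035 -0.0605] rv [ 0.25 -0.49  0.13] 0.6 per row [ 0.0004  0.0009 -0.0151] [ 0.063 -0.122  0.032]
j [ 11.   17.6 -11.2   0.2 -61.7 -11.2] F [-0.2  1.   0.4] open 0.013312833994980545 17.65
```

View pics/w9.png

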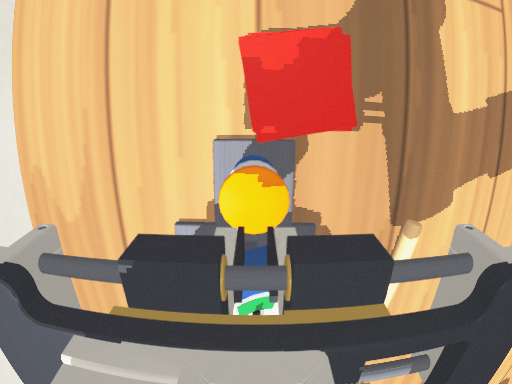

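The view shows the cap at (254,200), centred on the fingers' midline; the pointer lies over the green at (255,305). I'll lower onto the cap.

```bash
python3 -m crank '[[[0.0004,0.001,-0.02],[0,-0.1,0],-1],[[0.0004,0.001,-0.02],[0,-0.1,0],-1],[[0.0004,0.001,-0.02],[0,-0.1,0],-1],[[0,0,-0.01],[0,0,0],-1],[[0,0,0],[0,0,0],-1]]';python3 -m crank '[[[0,0,-0.008],[0,0,0],-1],[[0,0,-0.006],[0,0,0],-1],[[0,0,0],[0,0,0],-1]]'
```

```text
clock: 18.2
tool_pos: [0.6118, -0.0733, 0.0687]
orientation: [-179.9, -0.2, -90.0]
force: [-0.6, 0.2, 0.8]
opening: 0.0004
gripper_force: 0.0
clock: 18.5
tool_pos: [0.6137, -0.0736, 0.0553]
orientation: [-179.8, -0.2, -90.0]
force: [0.3, 2.7, 5.9]
opening: 0.0004
gripper_force: 3.0
```

```bash
python3 -m crank '[[[0,0,-0.005],[0,0,0],-1],[[0,0,-0.004],[0,0,0],-1],[[0,0,-0.003],[0,0,0],-1],[[0,0,0],[0,0,0],-1]]'
```

```text
clock: 18.9
tool_pos: [0.6139, -0.0737, 0.0458]
orientation: [-179.7, -0.2, -89.9]
force: [-6.3, 4.1, 20.5]
opening: 0.0004
gripper_force: 10.2
```

```bash
python3 -m crank '[[[0,0,-0.001],[0,0,0],-1],[[0,0,0],[0,0,0],-1],[[0,0,0],[0,0,0],-1],[[0,0,0],[0,0,0],-1],[[0,0,0],[0,0,0],-1]]'; python3 - <<'E'
from ptr import *
p,d,m=snap('side','s2.png'); hsv=cv2.cvtColor(p,cv2.COLOR_BGR2HSV).astype(int)
z=np.load('first.npz')
def capz(p,d):
    h=cv2.cvtColor(p,cv2.COLOR_BGR2HSV).astype(int); u,v,X=cloud(m,d); k=(h[v,u,0]>5)&(h[v,u,0]<16)&(h[v,u,1]>200)&(h[v,u,2]>150)&(np.hypot(X[:,0]-.612,X[:,1]+.0745)<.04)
    print(k.sum(), np.percentile(X[k,2],[10,50,90]) if k.any() else 0)
capz(z['b'],z['d2']); capz(p,d); p,d,_=snap('side'); print(ctrl.get_obs()['force'])
E
```

```text
clock: 19.4
tool_pos: [0.614, -0.0737, 0.0456]
orientation: [-179.7, -0.2, -89.9]
force: [-8.5, 4.3, 27.2]
opening: 0.0001
gripper_force: 13.3
44 [0.0921534  0.0943147  0.09638476]
96 [0.07356093 0.07645116 0.07820835]
[-7.74594887  4.31337637 26.18465027]
```

```bash
python3 -m crank '[[[0,0,0.01],[0,0,0],-1],[[0,0,0.02],[0,0,0],-1],[[0,0,0.03],[0,0,0],-1],[[0,0,0.03],[0,0,0],-1],[[0,0,0.03],[0,0,0],-1],[[0,0,0.03],[0,0,0],-1],[[-0.03,0,0.03],[0,0,0],-1],[[-0.04,0,0.02],[0,0,0],-1],[[-0.04,0,0],[0,0,0],-1],[[-0.03,0,0],[0,0,0],-1],[[0,0,0],[0,0,0],-1],[[0,0,0],[0,0,0],-1]]'; python3 - <<'E'
from ptr import *
from meas import measure
p,d,m=snap('side')
h=cv2.cvtColor(p,cv2.COLOR_BGR2HSV).astype(int); u,v,X=cloud(m,d); k=(h[v,u,0]>5)&(h[v,u,0]<16)&(h[v,u,1]>200)&(h[v,u,2]>150)&(np.hypot(X[:,0]-.612,X[:,1]+.0745)<.04)
print(k.sum(),np.percentile(X[k,2],[10,50,90]))
pointer(); p,d,m=snap('top','t2.png')
E
```

```text
clock: 20.7
tool_pos: [0.4722, -0.0739, 0.2423]
orientation: [-179.8, -0.2, -90.0]
force: [-0.8, 0.0, 0.7]
opening: 0.0003
gripper_force: 0.0
33 [0.09155585 0.09406299 0.09601655]
ptr px 0 [nan nan nan] phi nan value nan
```

View pics/t2.png

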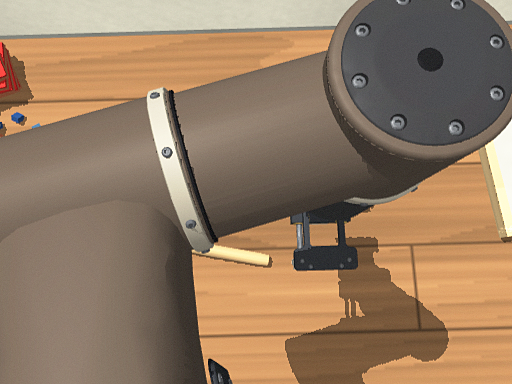

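The arm hides the timer from above, but the hammer's end is still at (267,260). The cap is back at its start height, and the pointer read 3.89 after release. I'll hand in.

```bash
python3 -c "
from plant import close_job
print(close_job())"
```

```text
the job is handed in; nothing more can be done
None
```

The job is handed in: I wound the key to about 3.89 rad (inside the green band), held the plunger fully down for over half a second and let it spring back up. The pointer reading is from just after I released the key, because the arm hid the dial at the end. I never touched the tin, tiles or hammer, but did not re-measure their final positions.

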